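# Catch the falling scanner lid and lower it shut

## Task

The flatbed scanner's lid stands open on a worn hinge: tip it forward off its balance so that it falls by itself, catch it from below on the outside of your fingers and stop it while its edge is still at least a hand's breadth above the scanner. Then lower it slowly until it is fully shut, without letting it drop the last bit, and move clear. Do not grip the lid or push it down from above, do not shove the scanner, and leave the other things on the bench where they are.

Things in the scene. Friction and masses are not known exactly. Their poses are not given: they have to be found in the camera images.
- scanner: Cream A4 flatbed scanner, loose on the bench on four rubber feet, 2.6 kg, 250 mm front to back, 400 mm wide, 65 mm high. Origin: centre of its underside, at bench height. Its +x axis points from its front to its back (the hinge side), +y along its width to the left seen from the front, z up. The front wall is at x = -125 mm of this frame.
- lid (a joint): Lid angle about the hinge at the scanner's back: 0 = shut, 1.57 = upright, 1.80 = back against its stop (rad). Worn, damped hinge: within about 0.13 of upright the lid stays put; below about 1.35 it falls by itself, slowly at first (3 to 5.5 s from 1.3 to 0.4), and lands at 0.4 to 0.6 rad/s if left alone. Lid 0.5 to 0.7 kg; 2 to 3 N at the lip hold it up; it follows a support that sinks slowly.
- lid_hinge (a point): Middle of the hinge line, on the scanner: 115 mm behind the scanner's centre, 17 mm to the left (scanner +y), 66 mm above the bench. The hinge line runs along the scanner's y axis.
- lid_lip (a point): Middle of the lower front edge of the lift lip, a tongue 140 mm wide, 8 mm thick at the middle of the lid's free edge, 258 mm from the hinge line; moves with the lid. Shut, it is 66 mm above the bench and 18 mm in front of the scanner's front wall: fingers under it can stay until the lid is shut. Lid 240 mm long without lip, 340 wide, 16 thick; both undersides lie in one plane through the hinge.
- lid_panel: The whole lid plate (tray with the white pad, lift lip and outer shell) that swings on the hinge; origin on the hinge line at its middle, its -x axis runs along the lid's underside to the lip, its z axis points out of the lid's outer face.
- lid_cover: Outer (upper) skin of the lid: the plates on the face that is on top when the lid is shut and faces backward when it stands open, over the lid and over the lip to 2 mm from the lip's front edge. Not to be touched once the lid is falling. Fixed to the lid; origin on the hinge line.
- pliers: Bystander: black combination pliers lying flat, jaws to their +x, 190 mm long, 65 mm wide, 16 mm high. Origin at bench height near mid-length.
- screwdriver: Bystander: orange screwdriver lying flat along its own x, 190 mm long, 26 mm high. Origin at bench height at mid-length.
- ferrite: Bystander: dark ferrite ring lying flat, 68 mm outside diameter, 26 mm high. Origin at the centre of its underside.
- transformer: Bystander: small transformer with copper winding, 46 x 74 x 42 mm high. Origin at the centre of its underside.

How it is judged:
By the outcome, as a careful person would: the job done as asked, in the order asked, and still so for the second after the job is handed in, with the robot touching nothing.
It also fails if it takes over 64 s, if anything falls off the work surface, if the arm or the gripper's body presses on something with over 40 N, if the wrist force passes 120 N, or if a joint passes its speed limit or range.

## Robot

A 7-joint arm with a two-finger parallel gripper is mounted at the origin on the work surface. World frame = base frame: x ahead of the robot, y to its left, z up, the work surface at z = 0. Lengths are in m, angles in rad, forces in N, time in s.
With the tool pointing down it reaches from about 0.4 to 0.85 m from the base axis. Payload 4.4 kg.
Tool frame: the origin (TCP) lies at the very end of the fingers, on their centre line; the grasp point (between the pads) lies 19 mm behind it (manip.grasp_offset is the distance from the TCP to the grasp point, in m); z points along the fingers, y is the direction in which the jaws open and shut (so a half turn about z gives the same grasp; the last joint's range is limited). The gripper opens to 94 mm and grips with 3 to 60 N. Pads are 16 mm wide; open, the fingers measure 119 mm over their backs; the gripper's body (75 mm by 177 mm) begins 78 mm behind the grasp point.
Start: joints at [1.26, 0.628, 0.038, 1.517, -0.027, 0.996, -0.02], TCP at [0.158, -0.631, 0.205] pointing down, gripper open.
Joint ranges: [-3.06, 3.06], [-0.37, 2.12], [-1.25, 1.32], [0.18, 2.47], [-1.1, 4.24], [0.23, 1.98], [-2.94, 2.94]. Speed limits (rad/s): [2.57, 2.57, 3.14, 3.14, 3.14, 3.14, 3.14].

## Interface

Orientations are given as a 3x3 rotation matrix whose columns are the frame's x, y, z axes.
In Python, from cell import manip, eyes, job gives the robot as it stands.
- The arm moves only by the tool apply_moves, never from a script. Its argument "motion" is a list of rows, each a list of 7 numbers: the shift along the tool's x, y, z in mm, then the turn, a rotation vector about the tool's x, y, z in degrees, then the opening, from 0 (shut) to 1 (fully open). In form: [[x, y, z, ax, ay, az, grip], ...]. A call has 1 to 10 rows; each row is the pose to reach, as a shift and turn from the pose commanded when the call began, along the tool's axes at that moment; what a row does not reach only later rows make up. A row lasts 1/8 s, in which the tool goes at most 62.5 mm and 10.7 degrees, less where a joint would pass 70% of its speed; a pose out of reach is approached as far as the arm can. A call with a gripper value outside its range is refused whole. The fingers move at their own pace and stop on an object; the grip force is fixed at half the most. Time passes only in rows, so rows that repeat a pose let the fingers close. It gives the time, the measured TCP pose, the force and the opening at its end, in the units of the state.
- manip.get_obs(): the state, without advancing time (a new reading comes with each control period).
- eyes.read_camera(name): name is "scene" or "top" or "wrist"; returns (picture, depth): 480x640x3 uint8, blue, green, red; 480x640 float32, m along the optical axis (not along the pixel's ray), 0 where there is no reading.
- eyes.camera_model(name): a dict with "fx", "fy", "cx", "cy" (pixels), "camera_from_world" (4x4, takes a point from world to camera coordinates). Camera axes: x right, y up, looking along -z (the intrinsics and any distortion apply to the point x, -y, -z); pixel columns grow to the right and rows downward; lengths in m; the calibration is good to about 2 mm. A picture is of the moment at which its call begins: read the wrist's pose just before it. camera_model takes no time and is no camera call; for the wrist camera it gives the pose at the moment of the call.
- job.job_done(): hands the job in, once; it reports no verdict.
The state is a dict: "time_s": time; "joint_pos": joint angles; "joint_vel": joint speeds; "joint_torque": joint torques, N m; "tcp_pos": TCP position; "tcp_rot": TCP orientation; "contact_force": force on the tool from outside, world axes, zero at the start; "wrist_torque": the same for the moment, N m; "width": finger opening in m.
Only numpy, scipy, OpenCV 4.12 (cv2) and the standard library are available. Lean on these libraries where they do the work, as an engineer would, in place of code of your own. Each camera call takes 0.05 s, during which the arm holds its last target.

## Working session

There is one attempt and no reset: what is moved stays moved. The work goes in short steps, Python scripts to look and compute and a tool call to move; the robot and the scene stay as the last step left them, time stands still between calls to the robot, and variables do not carry over. Pictures are saved under pics/ and viewed, and the job is handed in when it is done.

Besides the shell and the picture viewer there is one more tool, called after "Emit:" as name([rows], argument=value, ...), one row to a line, values as JSON. apply_moves: Moves the arm, as the interface text tells. Its arguments: {"type":"object","properties":{"motion":{"type":"array","items":{"type":"array","items":{"type":"number"}}}},"required":["motion"]}

```bash
ls; mkdir -p pics; python3 - <<'E'
from cell import manip, eyes, job
import cv2,numpy as np
o=manip.get_obs()
for k,v in o.items(): print(k,np.round(v,3).tolist())
for n in("scene","top"):
    im,d=eyes.read_camera(n); cv2.imwrite(f"pics/{n}0.png",im); np.save(f"pics/{n}0.npy",d)
    m=eyes.camera_model(n); print(n,{k:np.round(v,4).tolist() for k,v in m.items()})
print(manip.grasp_offset)
E
```

```text
pics
time_s 0.0
joint_pos [1.26, 0.629, 0.038, 1.518, -0.027, 0.996, -0.02]
joint_vel [-0.0, -0.001, -0.001, 0.0, 0.001, -0.0, -0.001]
joint_torque [-0.0, -54.974, 1.143, -18.663, -0.052, 0.024, 0.0]
tcp_pos [0.157, -0.63, 0.205]
tcp_rot [[0.97, 0.242, -0.0], [0.242, -0.97, 0.002], [-0.0, -0.002, -1.0]]
contact_force [-0.242, -0.079, -0.665]
wrist_torque [-0.032, 0.012, 0.013]
width 0.094
scene {'fx': 448.8953, 'fy': 448.8953, 'cx': 315.7562, 'cy': 238.9551, 'camera_from_world': [[0.6254, 0.7801, 0.0186, -0.3341], [-0.558, 0.4305, 0.7094, 0.2519], [0.5454, -0.4541, 0.7045, -1.1621], [0.0, 0.0, 0.0, 1.0]]}
top {'fx': 594.2703, 'fy': 594.2703, 'cx': 314.35, 'cy': 241.7857, 'camera_from_world': [[-0.0093, -0.9999, -0.0098, 0.0167], [0.9944, -0.0103, 0.1056, -0.5698], [-0.1057, -0.0088, 0.9944, -0.9542], [0.0, 0.0, 0.0, 1.0]]}
0.0188
```

View pics/scene0.png

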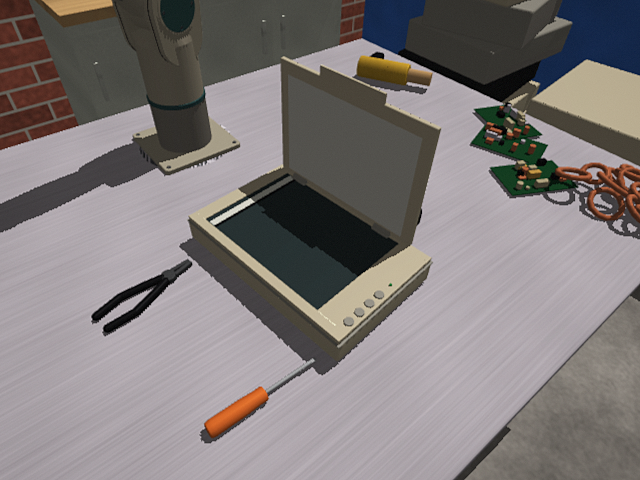

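View pics/top0.png

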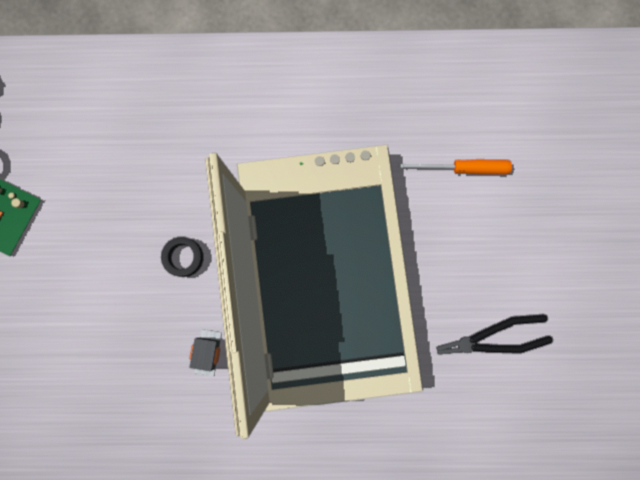

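The scene view shows the lid standing open, with the scanner front facing −y. The pliers (~455,345) and screwdriver (~460,167) in the top view lie in front of it. The ferrite and transformer are behind the lid. Next I'll measure the scanner's pose and the lid angle.

```bash
cat > h.py <<'E'
import numpy as np,cv2
from cell import manip,eyes,job
def cloud(n,d,m):
    v,u=np.mgrid[0:480,0:640]
    P=np.stack([(u-m['cx'])/m['fx']*d,-(v-m['cy'])/m['fy']*d,-d],-1)
    T=np.linalg.inv(m['camera_from_world'])
    W=P@T[:3,:3].T+T[:3,3]; W[d<=0]=np.nan
    return W
E
python3 - <<'E'
from h import *
W=cloud('top',np.load('pics/top0.npy'),eyes.camera_model('top'))
S=cloud('scene',np.load('pics/scene0.npy'),eyes.camera_model('scene'))
for u,v in [(300,80),(389,150),(241,168),(419,388),(400,300),(330,157),(210,155),(243,435),(245,300),(183,243),(205,352),(460,345),(545,318),(548,340),(420,167),(510,167)]: print('top',u,v,np.round(W[v,u],3))
for u,v in [(283,60),(322,70),(383,100),(437,125),(350,130),(310,160),(300,330)]: print('sc',u,v,np.round(S[v,u],3))
# scanner rim: z 0.06-0.075 
for nm,C in(('top',W),('sc',S)):
    p=C[(abs(C[...,2]-.065)<.006)&(C[...,0]>.3)&(C[...,0]<.8)&(abs(C[...,1])<.3)]
    print(nm,len(p),cv2.minAreaRect(p[:,:2].astype(np.float32)*1000), np.median(p[:,2]))
# lid pts by height
p=S[(S[...,2]>.09)&(S[...,0]>.3)&(S[...,0]<.85)&(abs(S[...,1])<.3)]
print(len(p),p.min(0),p.max(0))
q=p[(p[:,2]<.28)]
c=q.mean(0);u,s,vt=np.linalg.svd(q-c,full_matrices=False);print(c,s,vt[2])
t=p[p[:,2]>np.nanmax(p[:,2])-.008];print('top edge',t.min(0),t.max(0),t.mean(0))
E
```

```text
top 300 80 [ 0.86   0.034 -0.002]
top 389 150 [ 0.731 -0.119  0.003]
top 241 168 [0.687 0.128 0.069]
top 419 388 [ 0.336 -0.15   0.064]
top 400 300 [ 0.472 -0.123  0.067]
top 330 157 [ 0.703 -0.016  0.069]
top 210 155 [0.648 0.134 0.305]
top 243 435 [0.318 0.093 0.307]
top 245 300 [0.473 0.103 0.213]
top 183 243 [0.571 0.23  0.025]
top 205 352 [0.392 0.189 0.042]
top 460 345 [ 0.398 -0.228  0.011]
top 545 318 [ 0.441 -0.368  0.017]
top 548 340 [ 0.405 -0.372  0.016]
top 420 167 [ 0.698 -0.17   0.014]
top 510 167 [ 0.693 -0.318  0.027]
sc 283 60 [0.322 0.087 0.302]
sc 322 70 [0.419 0.098 0.316]
sc 383 100 [0.55  0.114 0.311]
sc 437 125 [0.644 0.132 0.306]
sc 350 130 [0.493 0.103 0.235]
sc 310 160 [0.399 0.091 0.126]
sc 300 330 [ 0.638 -0.117  0.001]
top 36957 ((514.1553344726562, -10.468917846679688), (396.8031005859375, 246.8914794921875), 6.983279705047607) 0.06415296347005961
sc 20692 ((512.6578369140625, -12.38995361328125), (397.198486328125, 245.94065856933594), 7.012932777404785) 0.06415196056707179
17233 [0.31180475 0.08062776 0.09001241] [0.65235437 0.13322644 0.32502696]
[0.50330318 0.10479665 0.19282047] [11.43942229  6.37249267  0.13993778] [-0.11858245  0.99278833 -0.01759381]
top edge [0.41217254 0.09653232 0.31705667] [0.5522447  0.11764635 0.32502696] [0.4865546  0.10648433 0.32132168]
```

```bash
cat >> h.py <<'E'
from scipy.spatial.transform import Rotation as Ro
ex=np.array([-.1216,.9926,0]);ex/=np.linalg.norm(ex);zz=np.array([0,0,1.]);ey=np.cross(zz,ex)
H=np.array([.4825,.1005,0])
def pose(xs,ys,z,al):
    """TCP mm relative to hinge line (z from bench), al = deg below horizontal"""
    a=np.radians(al);p=H+(xs*ex+ys*ey+z*zz)/1000
    Z=np.cos(a)*ex-np.sin(a)*zz;X=-ey
    return p,np.stack([X,np.cross(Z,X),Z],1)
def rel(*ts):
    o=manip.get_obs();p0=np.array(o['tcp_pos']);R0=np.array(o['tcp_rot'])
    for t in ts:
        p,R=pose(*t);d=R0.T@(p-p0)*1000;r=Ro.from_matrix(R0.T@R).as_rotvec(degrees=True)
        print(t,np.round(d,1).tolist(),np.round(r,1).tolist())
def where():
    o=manip.get_obs();p=np.array(o['tcp_pos'])-H;Z=np.array(o['tcp_rot'])[:,2]
    R=np.array(o['tcp_rot'])
    print('t',round(o['time_s'],2),'xs,ys,z',np.round([p@ex*1000,p@ey*1000,p[2]*1000],1),'al',np.round(np.degrees(np.arctan2(-Z[2],Z@ex)),1),'xerr',np.round(R[:,0]+ey,3),'F',np.round(o['contact_force'],2),'Fs',np.round([np.array(o['contact_force'])@ex,o['contact_force'][2]],2),'w',round(o['width'],3),'q',np.round(o['joint_pos'],2).tolist())
E
python3 -c "
from h import *
where();rel((-400,0,300,90),(-300,0,300,45),(-185,0,220,45))"
```

```text
t 0.1 xs,ys,z [-685.6  411.5  204.6] al 89.9 xerr [-0.022  0.121 -0.   ] F [ 0.59 -0.71 -0.47] Fs [-0.78 -0.47] w 0.094 q [1.26, 0.63, 0.04, 1.52, -0.03, 1.0, -0.02]
(-400, 0, 300, 90) [443.4, -233.1, -95.0] [-0.1, 0.0, 7.0]
(-300, 0, 300, 45) [455.7, -332.4, -94.8] [44.8, 2.8, 6.7]
(-185, 0, 220, 45) [469.8, -446.4, -14.6] [44.8, 2.8, 6.7]
```

Emit:
apply_moves([
  [50, -26, -20, 0, 0, 2, 0],
  [100, -52, -40, 0, 0, 3, 0],
  [150, -78, -60, 0, 0, 5, 0],
  [200, -105, -80, 0, 0, 7, 0],
  [250, -131, -95, 0, 0, 7, 0],
  [300, -157, -95, 0, 0, 7, 0],
  [350, -183, -95, 0, 0, 7, 0],
  [400, -210, -95, 0, 0, 7, 0],
  [443, -233, -95, 0, 0, 7, 0],
  [443, -233, -95, 0, 0, 7, 0],
])

```text
time_s: 1.35
tcp_pos: [0.5341, -0.2922, 0.2996]
tcp_rot: [[0.991, 0.131, 0.001], [0.131, -0.991, 0.003], [0.001, -0.003, -1.0]]
contact_force: [-0.9, -0.2, 0.4]
width: 0.0004
```

```bash
python3 -c "
from h import *
where();rel((-300,0,300,45),(-185,0,220,45))"
```

```text
t 1.35 xs,ys,z [-396.    -3.5  299.6] al 89.8 xerr [-0.001  0.009  0.001] F [-0.91 -0.21  0.44] Fs [-0.1   0.44] w 0.0 q [0.45, 0.48, 0.01, 1.51, -0.01, 1.15, -0.98]
(-300, 0, 300, 45) [-2.6, -96.1, -0.1] [44.8, 0.1, 0.5]
(-185, 0, 220, 45) [-1.7, -210.8, 80.2] [44.8, 0.1, 0.5]
```

Emit:
apply_moves([
  [0, -20, 0, 9, 0, 0, 0],
  [0, -40, 0, 18, 0, 0, 0],
  [0, -60, 0, 27, 0, 0, 0],
  [0, -80, 0, 36, 0, 0, 0],
  [0, -100, 0, 45, 0, 0, 0],
  [0, -140, 25, 45, 0, 0, 0],
  [0, -180, 55, 45, 0, 0, 0],
  [0, -211, 80, 45, 0, 0, 0],
  [0, -211, 80, 45, 0, 0, 0],
])

```text
time_s: 2.48
tcp_pos: [0.503, -0.0859, 0.2195]
tcp_rot: [[0.992, 0.085, -0.091], [0.125, -0.7, 0.704], [-0.004, -0.709, -0.705]]
contact_force: [0.5, -1.1, 0.4]
width: 0.0002
```

```bash
python3 -c "
from h import *
where()
im,d=eyes.read_camera('scene');cv2.imwrite('pics/s1.png',im)
rel((-185,0,220,45),(-200,0,360,65),(40,0,380,90))"
```

```text
t 2.48 xs,ys,z [-187.5    2.3  219.5] al 44.8 xerr [-0.     0.003 -0.004] F [ 0.45 -1.11  0.43] Fs [-1.16  0.43] w 0.0 q [0.65, 0.73, -0.19, 1.63, -0.51, 1.32, -0.71]
(-185, 0, 220, 45) [1.4, -3.3, 3.4] [-0.0, 0.1, -0.0]
(-200, 0, 360, 65) [1.1, -91.8, -106.1] [-20.0, 0.1, -0.0]
(40, 0, 380, 90) [1.3, -275.6, 49.5] [-45.0, 0.1, -0.0]
```

View pics/s1.png

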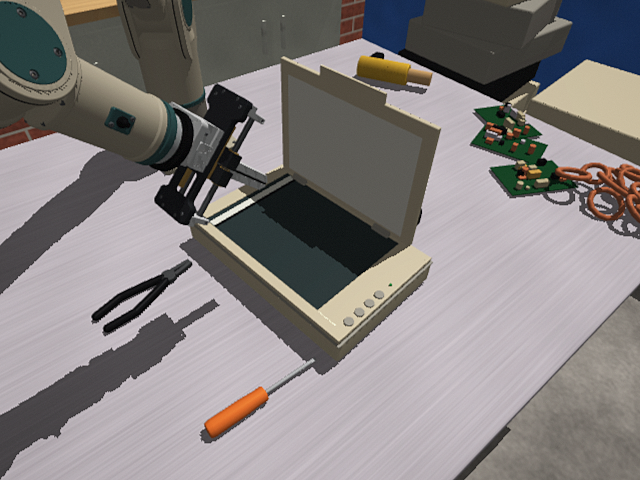

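Emit:
apply_moves([
  [0, 43, 0, 0, 0, 0, 0],
  [0, 90, 10, 0, 0, 0, 0],
  [0, 130, 30, 0, 0, 0, 0],
  [0, 173, 53, 0, 0, 0, 0],
  [0, 173, 53, 0, 0, 0, 0],
])

```text
time_s: 3.15
tcp_pos: [0.5134, -0.1745, 0.0578]
tcp_rot: [[0.993, 0.08, -0.087], [0.118, -0.702, 0.702], [-0.005, -0.708, -0.706]]
contact_force: [0.6, 0.9, 0.5]
width: 0.0007
```

```bash
python3 -c "
from h import *
where()
im,d=eyes.read_camera('scene');cv2.imwrite('pics/s2.png',im)
rel((-270,0,60,45),(-200,0,220,45),(-190,0,390,80),(-40,0,400,90),(45,0,400,90))"
```

```text
t 3.15 xs,ys,z [-276.8    2.7   57.8] al 44.9 xerr [ 0.    -0.003 -0.005] F [0.61 0.87 0.45] Fs [0.78 0.45] w 0.001 q [0.72, 1.02, -0.16, 1.49, -0.45, 1.24, -0.57]
(-270, 0, 60, 45) [1.1, -3.9, 4.4] [-0.0, -0.0, -0.1]
(-200, 0, 220, 45) [0.7, -166.6, -59.1] [-0.0, -0.0, -0.1]
(-190, 0, 390, 80) [0.5, -294.0, -172.1] [-35.0, 0.0, -0.1]
(-40, 0, 400, 90) [0.2, -407.0, -73.1] [-45.0, 0.0, -0.1]
(45, 0, 400, 90) [-0.0, -467.1, -12.9] [-45.0, 0.0, -0.1]
```

View pics/s2.png

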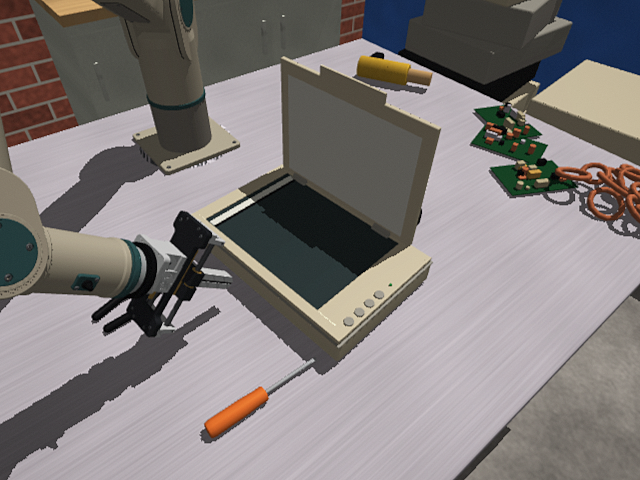

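The shut-lid pose is reachable and clear of the pliers. Next I go up over the top of the lid to just behind the lip.

Emit:
apply_moves([
  [0, -42, -15, 0, 0, 0, 0],
  [0, -84, -30, 0, 0, 0, 0],
  [0, -126, -45, 0, 0, 0, 0],
  [0, -167, -60, 0, 0, 0, 0],
  [0, -205, -95, -9, 0, 0, 0],
  [0, -245, -130, -18, 0, 0, 0],
  [0, -294, -172, -27, 0, 0, 0],
  [0, -340, -135, -36, 0, 0, 0],
  [0, -380, -100, -45, 0, 0, 0],
  [0, -407, -73, -45, 0, 0, 0],
])

```text
time_s: 4.45
tcp_pos: [0.4843, 0.0701, 0.4048]
tcp_rot: [[0.991, 0.134, 0.008], [0.134, -0.991, 0.002], [0.008, -0.001, -1.0]]
contact_force: [1.0, -0.1, -0.8]
width: 0.0002
```

Emit:
apply_moves([
  [0, -30, 0, 0, 0, 0, 0],
  [0, -60, 0, 0, 0, 0, 0],
  [0, -88, 0, 0, 0, 0, 0],
  [0, -88, 0, 0, 0, 0, 0],
])

```text
time_s: 4.95
tcp_pos: [0.4744, 0.1522, 0.4028]
tcp_rot: [[0.992, 0.127, 0.003], [0.127, -0.992, 0.002], [0.004, -0.002, -1.0]]
contact_force: [-0.5, -0.8, 0.5]
width: 0.0009
```

```bash
python3 -c "
from h import *
where()
rel((45,0,400,90),(45,0,302,90))"
```

```text
t 4.95 xs,ys,z [ 52.3   1.7 402.8] al 89.9 xerr [-0.001  0.005  0.004] F [-0.53 -0.81  0.53] Fs [-0.74  0.53] w 0.001 q [-0.2, 0.24, -0.21, 1.61, 0.05, 1.3, -1.87]
(45, 0, 400, 90) [1.7, 7.3, 2.8] [-0.1, -0.2, 0.3]
(45, 0, 302, 90) [1.3, 7.5, 100.8] [-0.1, -0.2, 0.3]
```

Emit:
apply_moves([
  [1, 7, 30, 0, 0, 0, 0],
  [1, 7, 60, 0, 0, 0, 0],
  [1, 7, 85, 0, 0, 0, 0],
  [1, 7, 98, 0, 0, 0, 0],
  [1, 7, 98, 0, 0, 0, 0],
])

```text
time_s: 5.58
tcp_pos: [0.4775, 0.1421, 0.3026]
tcp_rot: [[0.993, 0.121, 0.0], [0.121, -0.993, -0.0], [0.0, 0.0, -1.0]]
contact_force: [0.1, 0.2, 0.8]
width: 0.0007
```

```bash
python3 -c "
from h import *
where()
im,d=eyes.read_camera('scene');cv2.imwrite('pics/s3.png',im)
rel((25,0,304,90),(-38,0,302,90),(-20,0,304,90),(-20,0,370,90))"
```

```text
t 5.58 xs,ys,z [ 4.190e+01 -1.000e-01  3.026e+02] al 90.0 xerr [ 0. -0.  0.] F [0.09 0.22 0.84] Fs [0.21 0.84] w 0.001 q [-0.19, 0.31, -0.21, 1.79, 0.07, 1.05, -1.87]
(25, 0, 304, 90) [-0.7, 17.3, -0.8] [-0.0, -0.1, -0.0]
(-38, 0, 302, 90) [-0.7, 80.3, 1.2] [-0.0, -0.1, -0.0]
(-20, 0, 304, 90) [-0.7, 62.3, -0.8] [-0.0, -0.1, -0.0]
(-20, 0, 370, 90) [-0.6, 62.3, -66.8] [-0.0, -0.1, -0.0]
```

View pics/s3.png

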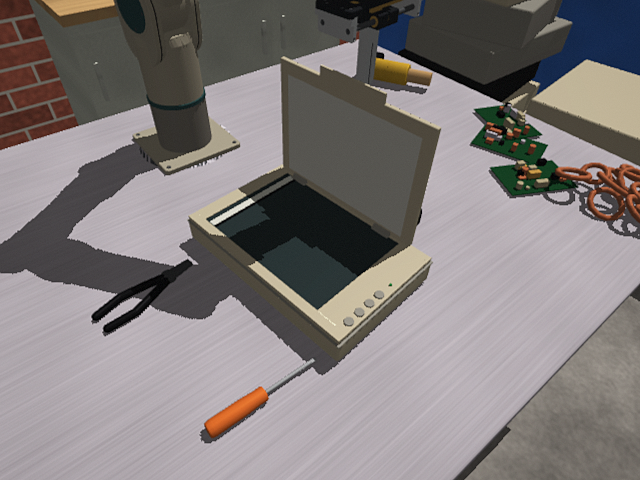

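Emit:
apply_moves([
  [0, 6, 0, 0, 0, 0, 0],
  [0, 12, 0, 0, 0, 0, 0],
  [0, 18, 0, 0, 0, 0, 0],
  [0, 24, 0, 0, 0, 0, 0],
  [0, 30, 0, 0, 0, 0, 0],
  [0, 36, 0, 0, 0, 0, 0],
  [0, 42, 0, 0, 0, 0, 0],
  [0, 48, 0, 0, 0, 0, 0],
  [0, 54, 0, 0, 0, 0, 0],
  [0, 60, 0, 0, 0, 0, 0],
])

```text
time_s: 6.88
tcp_pos: [0.4848, 0.0828, 0.3019]
tcp_rot: [[0.993, 0.122, -0.001], [0.122, -0.993, -0.0], [-0.001, 0.0, -1.0]]
contact_force: [-0.1, 1.4, 0.3]
width: 0.0004
```

```bash
cat >> h.py <<'E'
def lid(n='x',save=True):
    im,d=eyes.read_camera('scene');
    if save: cv2.imwrite(f'pics/{n}.png',im)
    W=cloud('scene',d,eyes.camera_model('scene'))-H
    a=W@ex;b=W@ey;z=W[...,2]-.066
    out=[]
    for lo,hi in((-.16,-.09),(.09,.16)):
        m=(b>lo)&(b<hi)&(a<.03)&(a>-.27)&(z<.3)
        r=np.hypot(a,z);m&=(r>.15)&(r<.235)&(z>.012)
        if m.sum()>30: out.append((round(float(np.median(np.arctan2(z[m],-a[m]))),3),int(m.sum())))
    print('lid',out)
E
python3 -c "
from h import *
where();lid('s4')"
```

```text
t 6.88 xs,ys,z [-1.780e+01 -2.000e-01  3.019e+02] al 90.0 xerr [-0.     0.001 -0.001] F [-0.1   1.44  0.31] Fs [1.45 0.31] w 0.0 q [-0.09, 0.3, -0.18, 1.8, 0.06, 1.04, -1.74]
lid [(1.407, 1625), (1.413, 976)]
```

Emit:
apply_moves([
  [0, 6, 0, 0, 0, 0, 0],
  [0, 12, 0, 0, 0, 0, 0],
  [0, 18, 0, 0, 0, 0, 0],
  [0, 23, 0, 0, 0, 0, 0],
  [0, 10, -8, 0, 0, 0, 0],
  [0, 5, -50, 0, 0, 0, 0],
])

```text
time_s: 7.68
tcp_pos: [0.484, 0.0795, 0.3513]
tcp_rot: [[0.992, 0.124, -0.005], [0.124, -0.992, -0.0], [-0.005, -0.0, -1.0]]
contact_force: [1.4, 0.5, 0.5]
width: 0.0003
```

```bash
python3 -c "
from h import *
where();lid('s5');
rel((-40,0,385,90),(-150,0,385,80),(-260,0,330,60),(-250,0,220,45),(-190,0,215,45))"
```

```text
t 7.67 xs,ys,z [-21.    1.1 351.3] al 90.0 xerr [-0.     0.002 -0.005] F [1.4  0.45 0.54] Fs [0.28 0.54] w 0.0 q [-0.08, 0.26, -0.18, 1.72, 0.05, 1.18, -1.72]
lid [(1.308, 1425), (1.313, 854)]
(-40, 0, 385, 90) [-2.6, 20.2, -27.0] [-0.1, -0.4, 0.2]
(-150, 0, 385, 80) [-3.0, 130.2, -27.2] [9.9, -0.4, 0.2]
(-260, 0, 330, 60) [-3.7, 240.3, 27.6] [29.9, -0.4, 0.3]
(-250, 0, 220, 45) [-4.6, 230.4, 137.7] [44.9, -0.3, 0.3]
(-190, 0, 215, 45) [-4.4, 170.4, 142.8] [44.9, -0.3, 0.3]
```

Emit:
apply_moves([
  [-3, 10, -30, 0, 0, 0, 0],
  [-3, 50, -40, 0, 0, 0, 0],
  [-3, 90, -40, 0, 0, 0, 0],
])

```text
time_s: 8.1
tcp_pos: [0.4946, -0.011, 0.3939]
tcp_rot: [[0.992, 0.125, 0.004], [0.125, -0.992, 0.0], [0.004, 0.0, -1.0]]
contact_force: [1.7, 0.2, -0.6]
width: 0.0008
```

```bash
python3 -c "
from h import *
where();lid('s6');
rel((-180,0,385,80),(-260,0,330,60),(-250,0,220,45),(-190,0,215,45))"
```

```text
t 8.1 xs,ys,z [-112.1    1.6  393.9] al 90.0 xerr [-0.     0.003  0.004] F [ 1.7   0.16 -0.59] Fs [-0.05 -0.59] w 0.001 q [0.07, 0.23, -0.13, 1.63, 0.03, 1.27, -1.52]
lid [(1.295, 1396), (1.301, 835)]
(-180, 0, 385, 80) [2.7, 60.6, 8.5] [10.3, -0.1, -0.3]
(-260, 0, 330, 60) [3.1, 140.4, 63.9] [30.3, -0.2, -0.3]
(-250, 0, 220, 45) [2.8, 129.8, 173.8] [45.3, -0.2, -0.3]
(-190, 0, 215, 45) [2.5, 69.8, 178.5] [45.3, -0.2, -0.3]
```

Emit:
apply_moves([
  [2, 40, 0, 6, 0, 0, 0],
  [2, 80, 15, 14, 0, 0, 0],
  [2, 115, 40, 22, 0, 0, 0],
  [2, 140, 70, 30, 0, 0, 0],
  [2, 140, 110, 38, 0, 0, 0],
  [2, 135, 145, 45, 0, 0, 0],
  [2, 130, 174, 45, 0, 0, 0],
])

```text
time_s: 9.02
tcp_pos: [0.5108, -0.1415, 0.2144]
tcp_rot: [[0.993, 0.081, -0.087], [0.119, -0.7, 0.704], [-0.004, -0.709, -0.705]]
contact_force: [1.0, 0.3, 0.6]
width: 0.0005
```

```bash
python3 -c "
from h import *
where();lid('s7');
rel((-190,0,218,45),(-200,0,218,45))"
```

```text
t 9.03 xs,ys,z [-243.7    1.4  214.4] al 44.8 xerr [ 0.    -0.003 -0.004] F [1.03 0.27 0.63] Fs [0.14 0.63] w 0.0 q [0.68, 0.78, -0.14, 1.52, -0.49, 1.41, -0.68]
lid [(1.256, 1319), (1.261, 763)]
(-190, 0, 218, 45) [2.2, -39.9, 32.5] [-0.3, 0.3, -0.3]
(-200, 0, 218, 45) [2.2, -32.9, 25.4] [-0.3, 0.3, -0.3]
```

Emit:
apply_moves([
  [2, -18, 15, 0, 0, 0, 0],
  [2, -36, 25, 0, 0, 0, 0],
  [2, -38, 29, 0, 0, 0, 0],
  [2, -38, 29, 0, 0, 0, 0],
  [2, -38, 29, 0, 0, 0, 0],
  [2, -38, 29, 0, 0, 0, 0],
])

```text
time_s: 9.82
tcp_pos: [0.5078, -0.0935, 0.2243]
tcp_rot: [[0.993, 0.086, -0.086], [0.121, -0.702, 0.702], [-0.0, -0.707, -0.707]]
contact_force: [1.1, -1.0, -0.7]
width: 0.0007
```

```bash
python3 -c "
from h import *
where();lid('s8');rel((-186,0,221,45))"
```

```text
t 9.82 xs,ys,z [-195.7   -1.5  224.3] al 45.0 xerr [ 0. -0. -0.] F [ 1.06 -0.99 -0.69] Fs [-1.11 -0.69] w 0.001 q [0.63, 0.73, -0.16, 1.61, -0.53, 1.35, -0.7]
lid [(1.201, 1168), (1.207, 693)]
(-186, 0, 221, 45) [-1.5, -4.4, 9.1] [0.0, -0.0, -0.0]
```

Emit:
apply_moves([
  [-1, -2, 6, 0, 0, 0, 0],
  [-1, -4, 11, 0, 0, 0, 0],
  [-1, -4, 11, 0, 0, 0, 0],
  [-1, -4, 11, 0, 0, 0, 0],
  [-1, -4, 11, 0, 0, 0, 0],
  [-1, -4, 11, 0, 0, 0, 0],
])

```text
time_s: 10.62
tcp_pos: [0.5055, -0.0825, 0.2195]
tcp_rot: [[0.993, 0.086, -0.086], [0.122, -0.702, 0.702], [0.0, -0.707, -0.707]]
contact_force: [-1.7, -0.2, -0.8]
width: 0.0008
```

```bash
python3 -c "
from h import *
where();lid('s9');rel((-186,0,221,45))"
```

```text
t 10.62 xs,ys,z [-184.5   -0.6  219.5] al 45.0 xerr [-0.     0.001  0.   ] F [-1.74 -0.2  -0.84] Fs [ 0.01 -0.84] w 0.001 q [0.63, 0.73, -0.16, 1.63, -0.53, 1.32, -0.69]
lid [(1.116, 946), (1.121, 283)]
(-186, 0, 221, 45) [-0.5, 0.0, -2.1] [0.0, 0.0, 0.0]
```

Good, I'm in position. I hold still and let the lid come down onto the finger.

Emit:
apply_moves([
  [0, 0, 0, 0, 0, 0, 0],
  [0, 0, 0, 0, 0, 0, 0],
  [0, 0, 0, 0, 0, 0, 0],
  [0, 0, 0, 0, 0, 0, 0],
  [0, 0, 0, 0, 0, 0, 0],
  [0, 0, 0, 0, 0, 0, 0],
  [0, 0, 0, 0, 0, 0, 0],
  [0, 0, 0, 0, 0, 0, 0],
  [0, 0, 0, 0, 0, 0, 0],
  [0, 0, 0, 0, 0, 0, 0],
])

```text
time_s: 11.92
tcp_pos: [0.5054, -0.0824, 0.2195]
tcp_rot: [[0.992, 0.086, -0.086], [0.122, -0.702, 0.702], [0.0, -0.707, -0.707]]
contact_force: [-0.0, -0.4, -0.8]
width: 0.0001
```

Emit:
apply_moves([
  [0, 0, 0, 0, 0, 0, 0],
  [0, 0, 0, 0, 0, 0, 0],
  [0, 0, 0, 0, 0, 0, 0],
  [0, 0, 0, 0, 0, 0, 0],
  [0, 0, 0, 0, 0, 0, 0],
  [0, 0, 0, 0, 0, 0, 0],
  [0, 0, 0, 0, 0, 0, 0],
  [0, 0, 0, 0, 0, 0, 0],
])

```text
time_s: 12.92
tcp_pos: [0.5054, -0.0827, 0.2193]
tcp_rot: [[0.993, 0.086, -0.086], [0.122, -0.702, 0.702], [-0.0, -0.707, -0.707]]
contact_force: [0.3, -0.6, -2.6]
width: 0.0005
```

```bash
python3 -c "
from h import *
where();lid('s10')"
```

```text
t 12.93 xs,ys,z [-184.6   -0.5  219.3] al 45.0 xerr [-0.  0. -0.] F [ 0.27 -0.57 -2.57] Fs [-0.6  -2.57] w 0.001 q [0.63, 0.73, -0.16, 1.63, -0.53, 1.32, -0.69]
lid [(0.821, 263), (0.833, 84)]
```

View pics/s10.png

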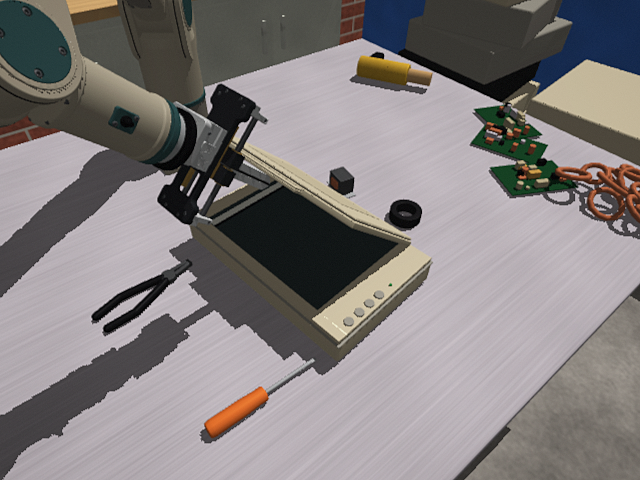

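Emit:
apply_moves([
  [0, 0, 0, 0, 0, 0, 0],
  [0, 0, 0, 0, 0, 0, 0],
  [0, 0, 0, 0, 0, 0, 0],
  [0, 0, 0, 0, 0, 0, 0],
  [0, 0, 0, 0, 0, 0, 0],
  [0, 0, 0, 0, 0, 0, 0],
])

```text
time_s: 13.72
tcp_pos: [0.5054, -0.0824, 0.2195]
tcp_rot: [[0.992, 0.087, -0.086], [0.122, -0.702, 0.702], [0.0, -0.707, -0.707]]
contact_force: [-0.2, -0.8, -2.4]
width: 0.0007
```

```bash
cat >> h.py <<'E'
def tgt(th,s=16,al=45):
    a=np.radians(al);e=np.array([-258*np.cos(th),66+258*np.sin(th)])
    return e+s*np.array([np.cos(a),-np.sin(a)])-12.5*np.array([np.sin(a),np.cos(a)])
E
python3 -c "
from h import *
where();lid('s11')
a=[]
for th in (.7,.6,.5,.4,.3,.2,.1,.05,0,-.03): a.append((*np.round(tgt(th),1)[:1],0,np.round(tgt(th),1)[1],45))
rel(*a)"
```

```text
t 13.72 xs,ys,z [-184.3   -0.5  219.5] al 45.0 xerr [-0.     0.001  0.   ] F [-0.17 -0.85 -2.42] Fs [-0.82 -2.42] w 0.001 q [0.63, 0.73, -0.16, 1.63, -0.53, 1.32, -0.69]
lid [(0.822, 266), (0.833, 83)]
(np.float64(-194.9), 0, np.float64(212.1), 45) [-0.5, 12.7, -2.2] [0.0, 0.0, 0.0]
(np.float64(-210.5), 0, np.float64(191.5), 45) [-0.5, 38.3, 1.3] [0.0, 0.0, 0.0]
(np.float64(-223.9), 0, np.float64(169.5), 45) [-0.6, 63.3, 7.4] [0.0, 0.0, 0.0]
(np.float64(-235.2), 0, np.float64(146.3), 45) [-0.6, 87.7, 15.8] [0.0, 0.0, 0.0]
(np.float64(-244.0), 0, np.float64(122.1), 45) [-0.6, 111.1, 26.7] [0.0, 0.0, 0.0]
(np.float64(-250.4), 0, np.float64(97.1), 45) [-0.6, 133.3, 39.9] [0.0, 0.0, 0.0]
(np.float64(-254.2), 0, np.float64(71.6), 45) [-0.6, 154.0, 55.2] [0.0, 0.0, 0.0]
(np.float64(-255.2), 0, np.float64(58.7), 45) [-0.6, 163.8, 63.6] [0.0, 0.0, 0.0]
(np.float64(-255.5), 0, np.float64(45.8), 45) [-0.6, 173.1, 72.5] [0.0, 0.0, 0.0]
(np.float64(-255.4), 0, np.float64(38.1), 45) [-0.6, 178.5, 78.1] [0.0, 0.0, 0.0]
```

Caught and stopped at about 0.745 rad, with the edge about 175 mm up and a steady 2.4 N on the finger. Lowering along the arc now.

Emit:
apply_moves([
  [0, 4, 0, 0, 0, 0, 0],
  [0, 8, -1, 0, 0, 0, 0],
  [0, 13, -1, 0, 0, 0, 0],
  [0, 17, -1, 0, 0, 0, 0],
  [0, 21, -1, 0, 0, 0, 0],
  [0, 25, 0, 0, 0, 0, 0],
  [0, 30, 0, 0, 0, 0, 0],
  [0, 34, 1, 0, 0, 0, 0],
  [0, 38, 1, 0, 0, 0, 0],
  [0, 42, 2, 0, 0, 0, 0],
])

```text
time_s: 15.02
tcp_pos: [0.5089, -0.1107, 0.1882]
tcp_rot: [[0.992, 0.086, -0.086], [0.122, -0.702, 0.702], [-0.0, -0.707, -0.707]]
contact_force: [0.3, -3.2, -0.9]
width: 0.0005
```

```bash
python3 -c "
from h import *
where()
a=[(tgt(th)[0].round(1),0,tgt(th)[1].round(1),45) for th in (.6,.55,.5,.45,.4,.3,.2)]
rel(*a)"
```

```text
t 15.03 xs,ys,z [-212.9   -0.5  188.2] al 45.0 xerr [-0.     0.001 -0.   ] F [ 0.29 -3.21 -0.89] Fs [-3.22 -0.89] w 0.0 q [0.65, 0.79, -0.15, 1.6, -0.51, 1.32, -0.66]
(np.float64(-210.5), 0, np.float64(191.5), 45) [-0.5, -4.0, -0.7] [0.0, 0.0, 0.0]
(np.float64(-217.5), 0, np.float64(180.7), 45) [-0.5, 8.6, 2.0] [0.0, 0.0, 0.0]
(np.float64(-223.9), 0, np.float64(169.5), 45) [-0.5, 21.0, 5.4] [0.0, 0.0, 0.0]
(np.float64(-229.8), 0, np.float64(158.1), 45) [-0.5, 33.2, 9.3] [0.0, 0.0, 0.0]
(np.float64(-235.2), 0, np.float64(146.3), 45) [-0.5, 45.4, 13.8] [0.0, 0.0, 0.0]
(np.float64(-244.0), 0, np.float64(122.1), 45) [-0.5, 68.7, 24.7] [0.0, 0.0, 0.0]
(np.float64(-250.4), 0, np.float64(97.1), 45) [-0.5, 90.9, 37.9] [0.0, 0.0, 0.0]
```

Emit:
apply_moves([
  [0, 4, 1, 0, 0, 0, 0],
  [0, 8, 2, 0, 0, 0, 0],
  [0, 12, 3, 0, 0, 0, 0],
  [0, 17, 4, 0, 0, 0, 0],
  [0, 21, 5, 0, 0, 0, 0],
  [0, 25, 7, 0, 0, 0, 0],
  [0, 29, 8, 0, 0, 0, 0],
  [0, 33, 9, 0, 0, 0, 0],
  [0, 37, 11, 0, 0, 0, 0],
  [0, 41, 12, 0, 0, 0, 0],
])

```text
time_s: 16.27
tcp_pos: [0.5114, -0.1308, 0.1507]
tcp_rot: [[0.992, 0.086, -0.087], [0.122, -0.702, 0.702], [-0.0, -0.707, -0.707]]
contact_force: [-0.4, -0.1, -1.4]
width: 0.0008
```

```bash
python3 -c "
from h import *
where();lid('s12')
a=[(tgt(th)[0].round(1),0,tgt(th)[1].round(1),45) for th in (.4,.35,.3,.25,.2,.15,.1)]
rel(*a)"
```

```text
t 16.27 xs,ys,z [-233.1   -0.6  150.7] al 45.0 xerr [-0.     0.001 -0.   ] F [-0.41 -0.15 -1.43] Fs [-0.1  -1.43] w 0.001 q [0.67, 0.85, -0.15, 1.57, -0.5, 1.29, -0.62]
lid [(0.495, 1171), (0.515, 192)]
(np.float64(-235.2), 0, np.float64(146.3), 45) [-0.5, 4.0, 1.4] [-0.0, 0.0, -0.0]
(np.float64(-239.9), 0, np.float64(134.3), 45) [-0.5, 15.8, 6.6] [-0.0, 0.0, -0.0]
(np.float64(-244.0), 0, np.float64(122.1), 45) [-0.5, 27.3, 12.3] [-0.0, 0.0, -0.0]
(np.float64(-247.5), 0, np.float64(109.7), 45) [-0.5, 38.6, 18.6] [-0.0, 0.0, -0.0]
(np.float64(-250.4), 0, np.float64(97.1), 45) [-0.5, 49.5, 25.5] [-0.0, 0.0, -0.0]
(np.float64(-252.6), 0, np.float64(84.4), 45) [-0.5, 60.1, 32.9] [-0.0, 0.0, -0.0]
(np.float64(-254.2), 0, np.float64(71.6), 45) [-0.5, 70.3, 40.8] [-0.0, 0.0, -0.0]
```

View pics/s12.png

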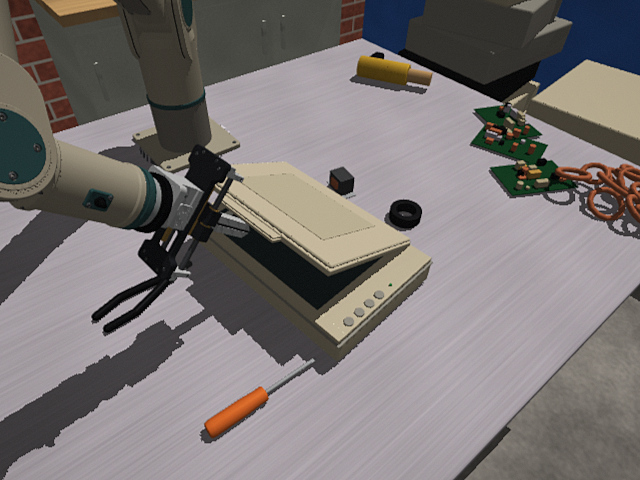

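Emit:
apply_moves([
  [0, 4, 1, 0, 0, 0, 0],
  [0, 8, 3, 0, 0, 0, 0],
  [0, 12, 5, 0, 0, 0, 0],
  [0, 16, 7, 0, 0, 0, 0],
  [0, 20, 9, 0, 0, 0, 0],
  [0, 24, 11, 0, 0, 0, 0],
  [0, 28, 13, 0, 0, 0, 0],
  [0, 32, 15, 0, 0, 0, 0],
  [0, 36, 17, 0, 0, 0, 0],
  [0, 40, 19, 0, 0, 0, 0],
])

```text
time_s: 17.58
tcp_pos: [0.5132, -0.1453, 0.1089]
tcp_rot: [[0.992, 0.087, -0.087], [0.123, -0.701, 0.702], [-0.0, -0.708, -0.707]]
contact_force: [0.1, -1.2, -2.8]
width: 0.0004
```

```bash
python3 -c "
from h import *
where()
a=[(tgt(th)[0].round(1),0,tgt(th)[1].round(1),45) for th in (.25,.2,.15,.1,.05,0)]
rel(*a)"
```

```text
t 17.57 xs,ys,z [-247.7   -0.6  108.9] al 45.0 xerr [-0.     0.001 -0.   ] F [ 0.13 -1.17 -2.85] Fs [-1.18 -2.85] w 0.0 q [0.68, 0.92, -0.14, 1.55, -0.49, 1.26, -0.59]
(np.float64(-247.5), 0, np.float64(109.7), 45) [-0.6, -0.7, -0.4] [-0.0, 0.0, 0.0]
(np.float64(-250.4), 0, np.float64(97.1), 45) [-0.6, 10.3, 6.5] [-0.0, 0.0, 0.0]
(np.float64(-252.6), 0, np.float64(84.4), 45) [-0.6, 20.8, 13.9] [-0.0, 0.0, 0.0]
(np.float64(-254.2), 0, np.float64(71.6), 45) [-0.6, 31.0, 21.8] [-0.0, 0.0, 0.0]
(np.float64(-255.2), 0, np.float64(58.7), 45) [-0.6, 40.8, 30.2] [-0.0, 0.0, 0.0]
(np.float64(-255.5), 0, np.float64(45.8), 45) [-0.6, 50.2, 39.1] [-0.0, 0.0, 0.0]
```

Emit:
apply_moves([
  [0, 3, 2, 0, 0, 0, 0],
  [0, 6, 4, 0, 0, 0, 0],
  [0, 9, 6, 0, 0, 0, 0],
  [0, 12, 8, 0, 0, 0, 0],
  [0, 15, 10, 0, 0, 0, 0],
  [0, 18, 12, 0, 0, 0, 0],
  [0, 21, 14, 0, 0, 0, 0],
  [0, 24, 16, 0, 0, 0, 0],
  [0, 27, 18, 0, 0, 0, 0],
  [0, 30, 21, 0, 0, 0, 0],
])

```text
time_s: 18.82
tcp_pos: [0.5141, -0.1521, 0.0728]
tcp_rot: [[0.993, 0.087, -0.086], [0.122, -0.702, 0.701], [0.0, -0.707, -0.707]]
contact_force: [0.4, -1.0, -0.8]
width: 0.0004
```

```bash
python3 -c "
from h import *
where();lid('s13')
a=[(tgt(th)[0].round(1),0,tgt(th)[1].round(1),45) for th in (.1,.075,.05,.025,0,-.025)]
rel(*a)"
```

```text
t 18.82 xs,ys,z [-254.6   -0.6   72.8] al 45.0 xerr [-0.     0.001  0.   ] F [ 0.4  -1.02 -0.78] Fs [-1.06 -0.78] w 0.0 q [0.69, 0.98, -0.14, 1.54, -0.49, 1.22, -0.56]
lid [(0.178, 1699), (0.185, 765)]
(np.float64(-254.2), 0, np.float64(71.6), 45) [-0.5, 0.1, 0.8] [0.0, 0.0, -0.0]
(np.float64(-254.8), 0, np.float64(65.2), 45) [-0.5, 5.1, 4.9] [0.0, 0.0, -0.0]
(np.float64(-255.2), 0, np.float64(58.7), 45) [-0.5, 9.9, 9.2] [0.0, 0.0, -0.0]
(np.float64(-255.4), 0, np.float64(52.3), 45) [-0.5, 14.6, 13.6] [0.0, 0.0, -0.0]
(np.float64(-255.5), 0, np.float64(45.8), 45) [-0.5, 19.3, 18.1] [0.0, 0.0, -0.0]
(np.float64(-255.4), 0, np.float64(39.4), 45) [-0.5, 23.7, 22.7] [0.0, 0.0, -0.0]
```

View pics/s13.png

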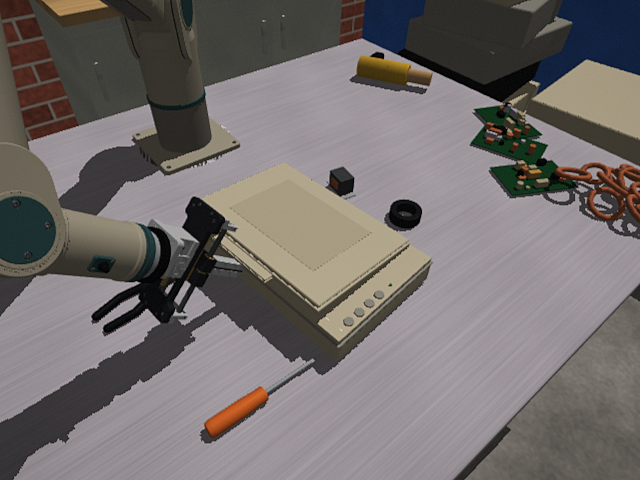

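Emit:
apply_moves([
  [0, 1.5, 1, 0, 0, 0, 0],
  [0, 3, 2.5, 0, 0, 0, 0],
  [0, 4.5, 4, 0, 0, 0, 0],
  [0, 6, 5.5, 0, 0, 0, 0],
  [0, 7.5, 7, 0, 0, 0, 0],
  [0, 9, 8, 0, 0, 0, 0],
  [0, 10, 9, 0, 0, 0, 0],
  [0, 11, 10, 0, 0, 0, 0],
  [0, 12, 11, 0, 0, 0, 0],
  [0, 13, 12, 0, 0, 0, 0],
])

```text
time_s: 20.12
tcp_pos: [0.5142, -0.1531, 0.0553]
tcp_rot: [[0.993, 0.086, -0.086], [0.122, -0.702, 0.701], [0.0, -0.706, -0.708]]
contact_force: [0.2, -4.8, -1.5]
width: 0.0006
```

Emit:
apply_moves([
  [0, 0.7, 0.7, 0, 0, 0, 0],
  [0, 1.4, 1.4, 0, 0, 0, 0],
  [0, 2.1, 2.1, 0, 0, 0, 0],
  [0, 2.8, 2.8, 0, 0, 0, 0],
  [0, 3.5, 3.5, 0, 0, 0, 0],
  [0, 4.2, 4.2, 0, 0, 0, 0],
])

```text
time_s: 20.88
tcp_pos: [0.5142, -0.1531, 0.0493]
tcp_rot: [[0.993, 0.086, -0.086], [0.122, -0.702, 0.701], [0.0, -0.706, -0.708]]
contact_force: [0.1, -4.9, -2.2]
width: 0.0006
```

```bash
python3 -c "
from h import *
where();lid('s14')
rel((-255.5,0,45.8,45))"
```

```text
t 20.88 xs,ys,z [-255.6   -0.6   49.3] al 45.1 xerr [-0.  0.  0.] F [ 0.12 -4.94 -2.2 ] Fs [-4.92 -2.2 ] w 0.001 q [0.69, 1.01, -0.14, 1.54, -0.49, 1.19, -0.54]
lid [(0.087, 1771), (0.093, 873)]
(-255.5, 0, 45.8, 45) [-0.6, 2.3, 2.5] [0.1, 0.0, 0.0]
```

Emit:
apply_moves([
  [0, 0.5, 0.5, 0, 0, 0, 0],
  [0, 1, 1, 0, 0, 0, 0],
  [0, 1.5, 1.5, 0, 0, 0, 0],
  [0, 2, 2, 0, 0, 0, 0],
  [0, 2.5, 2.5, 0, 0, 0, 0],
])

```text
time_s: 21.55
tcp_pos: [0.514, -0.1516, 0.0464]
tcp_rot: [[0.992, 0.087, -0.087], [0.123, -0.7, 0.703], [-0.0, -0.708, -0.706]]
contact_force: [0.7, -1.6, 0.1]
width: 0.0005
```

```bash
python3 -c "
from h import *
where();lid('s15')"
```

```text
t 21.55 xs,ys,z [-254.1   -0.6   46.4] al 44.9 xerr [-0.     0.001 -0.   ] F [ 0.73 -1.61  0.07] Fs [-1.68  0.07] w 0.0 q [0.69, 1.02, -0.14, 1.54, -0.49, 1.19, -0.54]
lid [(0.083, 1788), (0.088, 878)]
```

Emit:
apply_moves([
  [0, 0.5, 0.5, 0, 0, 0, 0],
  [0, 1, 1, 0, 0, 0, 0],
  [0, 1.5, 1.5, 0, 0, 0, 0],
  [0, 2, 2, 0, 0, 0, 0],
  [0, 2.5, 2.5, 0, 0, 0, 0],
])

```text
time_s: 22.22
tcp_pos: [0.5141, -0.1525, 0.0424]
tcp_rot: [[0.992, 0.086, -0.087], [0.122, -0.702, 0.702], [-0.0, -0.707, -0.707]]
contact_force: [-0.4, -0.2, -0.1]
width: 0.0005
```

```bash
python3 -c "
from h import *
where();lid('s16')"
```

```text
t 22.23 xs,ys,z [-254.9   -0.6   42.4] al 45.0 xerr [-0.     0.001 -0.   ] F [-0.43 -0.18 -0.09] Fs [-0.13 -0.09] w 0.0 q [0.69, 1.02, -0.14, 1.54, -0.49, 1.19, -0.54]
lid [(0.082, 1787), (0.087, 925)]
```

Emit:
apply_moves([
  [0, 1, 1, 0, 0, 0, 0],
  [0, 2, 2, 0, 0, 0, 0],
  [0, 3, 3, 0, 0, 0, 0],
  [0, 6, 0, 0, 0, 0, 0],
  [0, 12, -6, 0, 0, 0, 0],
  [0, 23, -17, 0, 0, 0, 0],
  [0, 38, -32, 0, 0, 0, 0],
  [0, 58, -52, 0, 0, 0, 0],
  [0, 60, -85, 0, 0, 0, 0],
  [0, 60, -120, 0, 0, 0, 0],
])

```text
time_s: 23.52
tcp_pos: [0.5292, -0.2809, 0.0849]
tcp_rot: [[0.993, 0.085, -0.086], [0.121, -0.702, 0.702], [-0.001, -0.707, -0.707]]
contact_force: [0.5, -0.5, 0.6]
width: 0.0006
```

Emit:
apply_moves([
  [0, 0, -40, 0, 0, 0, 0],
  [0, 0, -80, 0, 0, 0, 0],
  [0, 0, -80, 0, 0, 0, 0],
  [0, 0, -80, 0, 0, 0, 0],
])

```text
time_s: 24.02
tcp_pos: [0.5361, -0.3345, 0.1406]
tcp_rot: [[0.992, 0.086, -0.087], [0.122, -0.701, 0.703], [-0.001, -0.708, -0.706]]
contact_force: [1.6, 0.8, -1.4]
width: 0.0008
```

```bash
python3 - <<'E'
from h import *
where();lid('s17')
im,d=eyes.read_camera('top');cv2.imwrite('pics/t17.png',im)
W=cloud('top',d,eyes.camera_model('top'))
o=np.load('pics/top0.npy');W0=cloud('top',o,eyes.camera_model('top'))
P=cloud('scene',eyes.read_camera('scene')[1],eyes.camera_model('scene'))
for u,v in[(350,160),(300,100),(240,280)]: pass
for b in(-.15,0,.15):
  for a in(-.05,-.15,-.23,-.252):
    p=H+a*ex+b*ey
    m=np.hypot(P[...,0]-p[0],P[...,1]-p[1])<.006
    m&=P[...,2]>.02
    print(b,a,np.round(np.median(P[...,2][m]),4) if m.any() else None,end=' | ')
E
```

```text
t 24.02 xs,ys,z [-4.383e+02 -3.000e-01  1.406e+02] al 44.9 xerr [-0.     0.001 -0.001] F [ 1.56  0.75 -1.41] Fs [ 0.56 -1.41] w 0.001 q [0.81, 1.09, -0.08, 1.01, -0.41, 1.68, -0.61]
lid [(0.083, 1781), (0.083, 1122)]
-0.15 -0.05 0.0819 | -0.15 -0.15 0.082 | -0.15 -0.23 0.082 | -0.15 -0.252 None | 0 -0.05 0.0829 | 0 -0.15 0.0828 | 0 -0.23 0.0817 | 0 -0.252 0.0732 | 0.15 -0.05 0.0819 | 0.15 -0.15 0.0823 | 0.15 -0.23 0.0814 | 0.15 -0.252 None |
```

View pics/s17.png

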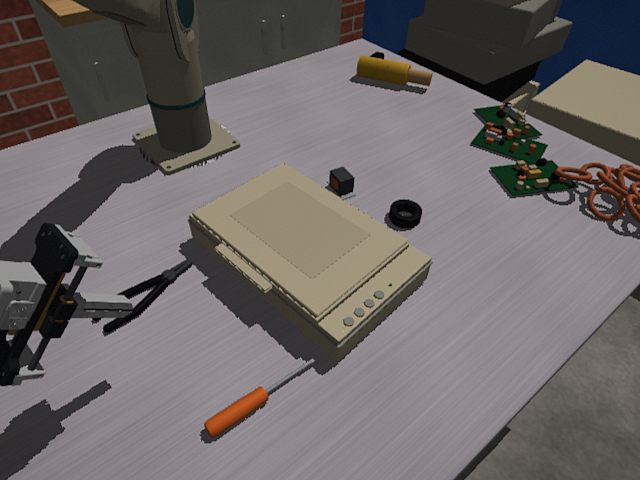

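View pics/t17.png

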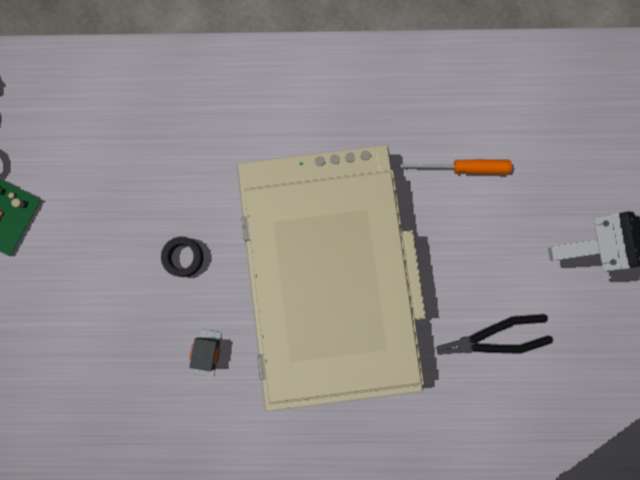

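The lid is flat and shut: its top is at 82 mm (66 + 16) and the lip top at 73 mm. In the top view, the scanner corners (389,150), (419,388) and all four bystanders are where they started. The gripper is clear.

```bash
python3 -c "
from cell import job
print(job.job_done())"
```

```text
the job is handed in; nothing more can be done
None
```

The lid is shut, the gripper is clear, and the job was handed in at about 24 s.

- **Tip:** I pushed the lid forward from behind with closed, vertical fingers to about 1.31 rad. I then pulled back up over the top, and it began falling by itself.
- **Catch:** The lip landed on the outside of one finger and stopped at about 0.745 rad, with its edge about 175 mm above the scanner. It held there with a steady load of about 2.5 N.
- **Lowering:** I followed the lip's arc down, slowing to about 6 mm/s at the end. The finger stayed under the lip until the load had gone and the lid angle had stopped changing, then moved out to the front.

**Final checks:**
- The lid top is level at 81–83 mm, against 82 mm expected.
- The lip top is at 73 mm, against 74 mm expected.
- The scanner, pliers, screwdriver, ferrite and transformer look unmoved in the top view.
- The highest force I read was about 5 N, in the readings taken between moves.

The camera-based lid angle reads about 0.08 rad high once the camera sees the lid's outer face, because of the lid's 16 mm thickness. I corrected for that, and no check failed.

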